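Shift a bench buffing spindle into third

TASK

Put the gear lever of the bench buffing spindle into third: from wherever it stands in the left-hand column of the H gate, push its knob with the fingertips to the cross-passage, across to the right, then forward, away from the robot, fully home in the slot with three pips, without letting it slip back into fourth. Only push the knob and do so gently: do not grip it, and leave the loose things round the unit lying where they are.

Things in the scene. Friction and masses are not known exactly. Their poses are not given: they have to be found in the camera images.
- spindle_unit: Bench buffing spindle, bolted down: grey gearbox 132 x 132 mm, top 88 mm above the table, with a flat grey gate plate; behind it a motor and a grey buffing wheel (tops below 100 mm). Base plate 210 x 150 mm. Origin: on the table under the centre of the gate; x forward (away from the robot at yaw 0), y left, z up. It stays put; only its lever moves.
- gate (a point): Centre of the H gate, 85 mm above the table; axes as the unit. Two fore-and-aft columns 36.8 mm apart joined by one cross-passage at x = 0, all 14 mm wide; the stick is 10 mm thick. The webs between the columns, 22 mm wide, have corners rounded by 5 mm that guide a lever a few mm off. First slot front left, second rear left, third front right, fourth rear right, marked with 1 to 4 pips.
- across (a joint): Tilt of the lever across the gate, rad, about a pivot 10 mm above the table under the gate's centre (axis along the unit's x). Positive to the right (the unit's -y): about -0.24 in the left column, +0.24 in the right (slightly springy stops there). Friction, no spring: it moves under some 2 to 5 N at the knob and stays where left. The fore joint rides on this one.
- fore (a joint): Tilt of the lever fore and aft, rad, about the same pivot. Positive forward (the unit's +x): 0 in the cross-passage, about +0.28 at the front end of a slot, -0.28 at the rear end (slightly springy stops). The lever can cross only within about 0.03 of 0, or up to some 0.08 where the rounded web corners guide it. Same friction; no rebound.
- knob (a point): Centre of the black knob on the lever, 136 mm up the lever from the pivot (146 mm above the table when upright). The knob is 40 x 40 mm and 50 mm tall; its four flat rubber faces, 26 mm wide and 42 mm tall, stand 20 mm from this point along the lever's x and y. It travels 65 mm from column to column, 75 mm from slot end to slot end. z points up along the lever, x forward, y left.
- slot3 (a point): Middle of the stick's resting place in the third slot (front right), in mid thickness of the gate plate, 85 mm above the table, 21.6 mm ahead and 18.4 mm right of the gate's centre.
- knob_front_face: Rubber face of the knob that looks forward; origin at the knob's centre (as point knob), face 20 mm from it in +x.
- knob_rear_face: Rubber face of the knob that looks back to the robot; origin at the knob's centre, face 20 mm from it in -x.
- knob_left_face: Rubber face of the knob that looks left; origin at the knob's centre, face 20 mm from it in +y.
- knob_right_face: Rubber face of the knob that looks right; origin at the knob's centre, face 20 mm from it in -y.
- screwdriver_1: Red-handled precision screwdriver, 163 x 13 x 13 mm, lying loose left of the unit; origin underneath the handle part, x along it. Leave alone.
- specs_2: Spectacles, 48 x 144 x 44 mm, loose behind and left of the unit; origin under the centre. Leave alone.
- glue_bottle: Small glue bottle with a yellow band, 35 mm across, 98 mm tall, standing loose right beside the gearbox; origin under the centre. Leave alone.
- parts_bin: Open blue parts bin, 60 x 85 x 28 mm, loose right of the unit; origin under the centre. Leave alone.
- module_04: Bundle of black spectacle temples with yellow marks, 52 x 30 x 16 mm, loose in front of the unit; origin under the centre. Leave alone.
- tweezers: Steel tweezers, 126 x 13 x 9 mm, loose in front of the unit; origin under the centre. Leave alone.

How it is judged:
On the way, in this order (a step that is already met when the one before it is completed fails the run):
1. the lever has been brought through the cross-passage to the right-hand column (value of joint across above 0.19 rad and value of joint fore below 0.15 rad).
2. the lever is forward in third, fully home (value of joint across above 0.19 rad and value of joint fore above 0.235 rad), for 0.1 s.
At the end, for the whole second after the job is handed in: The lever rests in the third slot (front right), fore tilt over 0.235 rad of 0.28 and across tilt over 0.19 rad, and is not moving; every loose thing lies within 20 mm of where it was (all of step 2 and velocity of joint across between -0.05 and 0.05 rad/s and velocity of joint fore between -0.05 and 0.05 rad/s and distance of each of screwdriver_1, specs_2, glue_bottle, parts_bin, module_04, tweezers from where it was at the start of the episode below 0.02 m); the robot touches nothing.
It fails at once if the knob is gripped: two opposite faces are pressed by the fingers at once (over 2.5 N each) (contact force between each of knob_front_face, knob_rear_face and the fingers above 2.5 N or contact force between each of knob_left_face, knob_right_face and the fingers above 2.5 N).
It fails at once if the lever goes into fourth (rear right) (value of joint across above 0.15 rad and value of joint fore below -0.14 rad).
It fails at once if the lever is forced: a push of more than 60 N on the knob (contact force between any of knob_front_face, knob_rear_face, knob_left_face, knob_right_face and the arm above 60 N or contact force between any of knob_front_face, knob_rear_face, knob_left_face, knob_right_face and the fingers above 60 N).
It fails at once if a loose thing is displaced by more than 30 mm or lifted (distance of any of screwdriver_1, specs_2, glue_bottle, parts_bin, module_04, tweezers from where it was at the start of the episode above 0.03 m or height (world z) of any of screwdriver_1, specs_2, glue_bottle, parts_bin, module_04, tweezers above 0.02 m).
It also fails if it takes over 54 s, if anything falls off the work surface, if the arm or the gripper's body presses on something with over 40 N, if the wrist force passes 120 N, or if a joint passes its speed limit or range.

ROBOT

A 7-joint arm with a two-finger parallel gripper is mounted at the origin on a cart in front of the work surface, level with it; the furniture and walls round the work are solid. World frame = base frame: x ahead of the robot, y to its left, z up, the work surface at z = 0. Lengths are in m, angles in rad, forces in N, time in s.
With the tool pointing down it reaches from about 0.4 to 0.875 m from the base axis. Payload 6.5 kg.
Tool frame: the origin (TCP) lies on the mounting face of the last link; the fingertips stand 173 mm ahead of it and the grasp point (between the pads) lies 155 mm ahead of it (robot.tip_extent is the distance from the TCP to the fingertips, in m); y points along the fingers, x is the direction in which the jaws open and shut, and the axes are right-handed (so a half turn about y gives the same grasp; the last joint's range is limited). The gripper opens to 85 mm and grips with 20 to 120 N. Pads are 22 mm wide; open, the fingers measure 114 mm over their backs; the gripper's body (76 mm by 85 mm) begins 54 mm behind the grasp point. The pads swing forward as they close: fully open they stand 13 mm farther back than shut.
Start: joints at [1.222, 0.536, -0.004, 1.538, 0.003, 1.067, -0.071], TCP at [0.181, -0.624, 0.405] pointing down, gripper open.
Joint ranges: [-2.7, 2.7], [-0.37, 2.16], [-1.27, 1.26], [0.24, 2.4], [-1.31, 4.45], [0.19, 1.91], [-2.76, 2.76]. Speed limits (rad/s): [2.39, 2.39, 3.14, 3.14, 3.14, 3.14, 3.14].

INTERFACE

Orientations are given as a unit quaternion [w, x, y, z].
In Python, from workcell import monitor, viewer, robot, boxes_of, outline_of, tip_of gives the robot as it stands.
- The arm moves only by the tool play_rows, never from a script. Its argument "plan" is a list of rows, each an object with "xyz": the shift along the tool's x, y, z in m, a list of three; "spin": the turn about the tool's y in degrees; "hand": the closure, from -1 (fully open) to 1 (shut). A call has exactly 5 rows; each row is the pose to reach, as a shift and turn from the pose commanded when the call began, along the tool's axes at that moment; what a row does not reach only later rows make up. A row lasts 1/12 s, in which the tool goes at most 41.7 mm and 7.16 degrees, less where a joint would pass 70% of its speed; a pose out of reach is approached as far as the arm can. A call with a gripper value outside its range is refused whole. The fingers move at their own pace and stop on an object; "squeeze" is the grip in N (left out, the last holds). Time passes only in rows, so rows that repeat a pose let the fingers close, or fill a call up. It gives the time, the measured TCP pose, the force and the opening at its end, in the units of the state.
- monitor.state(): the state, without advancing time (a new reading comes with each control period).
- viewer.read_camera(name): name is "scene" or "side" or "wrist"; returns the picture (400x640x3 uint8, red, green, blue); there is no depth.
- viewer.camera_model(name): a dict with "mtx" (3x3 intrinsics, pixels), "dist" ([k1, k2, p1, p2, k3] as OpenCV has them; the pictures are not rectified), "T" (4x4, takes a point from camera to world coordinates). Camera axes: x right, y down, z forward; pixel columns grow to the right and rows downward; lengths in m; the calibration is good to about 2 mm. A picture is of the moment at which its call begins: read the wrist's pose just before it. camera_model takes no time and is no camera call; for the wrist camera it gives the pose at the moment of the call.
- robot.sign_off(): hands the job in, once; it reports no verdict.
Trained networks look in the newest picture that a camera, given by its name, has taken for a name from the list of things; names that differ only in an ending like _2 or _b are one class to them, and where a whole thing is asked for, a point or a joint stands for the part that bears it (a point fixed in the world has none). Each returns a list of dicts, best first, with "p" (0 to 1); they miss things now and then, are a little off and sometimes report something else, mostly with a low value. They report only what shows in the picture. A call takes as long as a camera call.
- boxes_of(query, camera): "centre" ([x, y, z] in m, in world coordinates, good to about 4 mm: the middle of the surface that is visible of it).
- outline_of(query, camera): "pixels" (400x640 bool, what is visible of it).
- tip_of(query, camera): "centre" ([x, y, z] in m, in world coordinates, good to about 4 mm: a listed point, or the origin of a listed thing).
The state is a dict: "t": time; "qpos": joint angles; "dq": joint speeds; "joint_torque": joint torques, N m; "tcp_pos": TCP position; "tcp_rot": TCP orientation; "wrist_force": force on the tool from outside, world axes, zero at the start; "wrist_torque": the same for the moment, N m; "grip_width": opening from 0.0 (shut) to 1.0 (fully open).
Only numpy, scipy, OpenCV 4.12 (cv2) and the standard library are available. Lean on these libraries where they do the work, as an engineer would, in place of code of your own. Each camera call takes 0.05 s, during which the arm holds its last target. There are 200 camera calls.

## Working session

There is one attempt and no reset: what is moved stays moved. The work goes in short steps, Python scripts to look and compute and a tool call to move; the robot and the scene stay as the last step left them, time stands still between calls to the robot, and variables do not carry over. Pictures are saved under pics/ and viewed, about 8 in all and at most 12, crops included, and the job is handed in when it is done.

Besides the shell and the picture viewer there is one more tool, called after "Call:" as name(argument=value, ...) on one line, values as JSON. play_rows: Moves the arm, as the interface text tells. Its arguments: {"type":"object","properties":{"plan":{"type":"array","items":{"type":"object","properties":{"xyz":{"type":"array","items":{"type":"number"}},"spin":{"type":"number"},"hand":{"type":"number"}}}},"squeeze":{"type":"number"}},"required":["plan"]}

```bash
ls; mkdir -p pics
cat > h.py <<'E'
import numpy as np, cv2
from workcell import monitor, viewer, robot, boxes_of, outline_of, tip_of
from scipy.spatial.transform import Rotation as R
def rot(s): q=s["tcp_rot"]; return R.from_quat([q[1],q[2],q[3],q[0]]).as_matrix()
def save(cam,name):
    im=viewer.read_camera(cam); cv2.imwrite("pics/"+name+".png",im[:,:,::-1]); return im
def proj(cam,P):
    m=viewer.camera_model(cam); W=np.linalg.inv(m["T"])
    return cv2.projectPoints(np.atleast_2d(P).astype(float),cv2.Rodrigues(W[:3,:3])[0],W[:3,3],m["mtx"],np.array(m["dist"]))[0][:,0]
E
python3 - <<'E'
from h import *
np.set_printoptions(precision=4,suppress=True)
s=monitor.state(); print({k:np.round(v,3) for k,v in s.items()}); print(rot(s), robot.tip_extent)
for c in ["scene","side"]:
    save(c,c+"0")
    for q in ["spindle_unit","gate","knob","slot3","glue_bottle","specs_2","screwdriver_1","parts_bin"]:
        r=tip_of(q,c); print(c,q,[(np.round(x["centre"],4),round(x["p"],2)) for x in r[:2]])
print(monitor.state()["t"])
E
```

```text
pics
{'t': np.float64(0.0), 'qpos': array([ 1.222,  0.537, -0.004,  1.539,  0.003,  1.067, -0.071]), 'dq': array([-0.001, -0.001,  0.001,  0.   ,  0.001, -0.   , -0.001]), 'joint_torque': array([ -0.   , -58.341,   1.048, -25.91 ,   0.012,   0.01 ,  -0.   ]), 'tcp_pos': array([ 0.181, -0.624,  0.404]), 'tcp_rot': array([ 0.566, -0.565,  0.425, -0.424]), 'wrist_force': array([-0.197, -0.605, -0.153]), 'wrist_torque': array([-0.016, -0.062,  0.011]), 'grip_width': np.float64(1.003)}
[[ 0.2792 -0.0006  0.9602]
 [-0.9602  0.0016  0.2792]
 [-0.0017 -1.     -0.0001]] 0.1734
scene spindle_unit [(array([ 0.5448, -0.2762,  0.0009]), 0.63)]
scene gate [(array([ 0.5454, -0.2821,  0.0869]), 0.66), (array([ 0.5678, -0.4307,  0.    ]), 0.38)]
scene knob [(array([ 0.5728, -0.2535,  0.1424]), 0.71), (array([ 0.5474, -0.2807, -0.0022]), 0.28)]
scene slot3 [(array([ 0.5612, -0.3036,  0.085 ]), 0.72)]
scene glue_bottle [(array([ 0.4978, -0.3828, -0.0005]), 0.46)]
scene specs_2 [(array([ 0.7154, -0.1678,  0.0018]), 0.8)]
scene screwdriver_1 [(array([ 0.4241, -0.2828,  0.0025]), 0.54), (array([ 0.541 , -0.1721,  0.0025]), 0.49)]
scene parts_bin [(array([ 0.5686, -0.4311,  0.0022]), 0.46)]
side spindle_unit [(array([ 0.5469, -0.2817,  0.0025]), 0.78)]
side gate [(array([ 0.546 , -0.2778,  0.0887]), 0.57)]
side knob [(array([ 0.5743, -0.2582,  0.1409]), 0.66)]
side slot3 [(array([ 0.5599, -0.3018,  0.0879]), 0.57)]
side glue_bottle [(array([ 0.4988, -0.3853, -0.0005]), 0.72)]
side specs_2 [(array([ 0.7186, -0.165 , -0.0013]), 0.71)]
side screwdriver_1 []
side parts_bin [(array([ 0.5708, -0.4324,  0.0038]), 0.59)]
0.9
```

View pics/scene0.png

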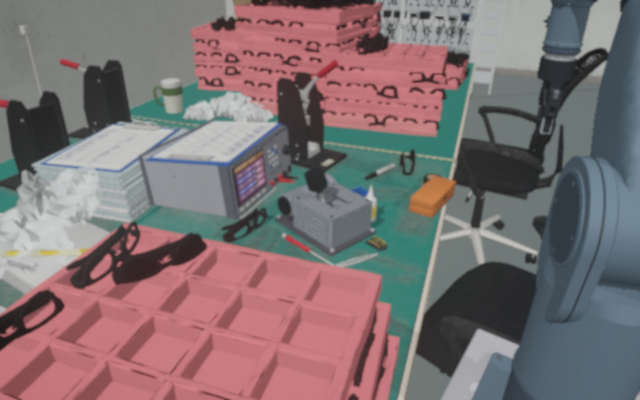

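View pics/side0.png

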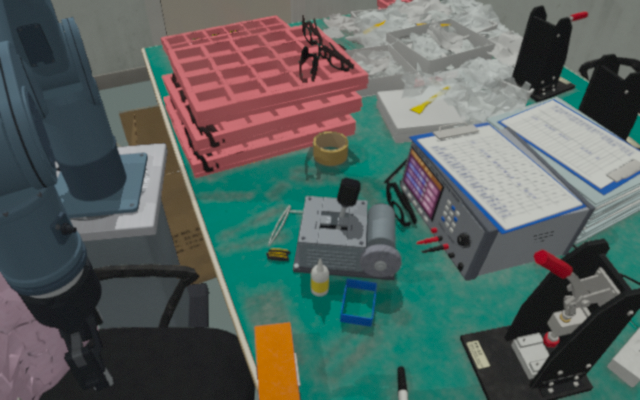

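Scene: the unit sits at about (325,215) in the scene view and (345,235) in the side view, with the black knob at (318,180) and (348,190). The lever is forward and left of centre, i.e. on the first-slot side. The glue bottle is at (320,278) in the side view, to the right of the gearbox. Now I'll bring the closed hand near it.

Call:
play_rows(plan=[{"xyz":[-0.018,-0.004,0.035],"spin":0,"hand":1},{"xyz":[-0.036,-0.008,0.07],"spin":0,"hand":1},{"xyz":[-0.054,-0.012,0.105],"spin":0,"hand":1},{"xyz":[-0.072,-0.016,0.14],"spin":0,"hand":1},{"xyz":[-0.09,-0.02,0.175],"spin":0,"hand":1}], squeeze=20)

```text
t: 1.32
tcp_pos: [0.3254, -0.4875, 0.425]
tcp_rot: [-0.565, 0.565, -0.424, 0.425]
wrist_force: [0.9, -0.5, 0.3]
grip_width: 0.302
```

Call:
play_rows(plan=[{"xyz":[-0.018,-0.004,0.035],"spin":6.6,"hand":1},{"xyz":[-0.036,-0.008,0.07],"spin":13.2,"hand":1},{"xyz":[-0.054,-0.012,0.105],"spin":19.8,"hand":1},{"xyz":[-0.072,-0.016,0.14],"spin":26.4,"hand":1},{"xyz":[-0.09,-0.02,0.175],"spin":33,"hand":1}])

```text
t: 1.73
tcp_pos: [0.4684, -0.3521, 0.4451]
tcp_rot: [-0.42, 0.42, -0.569, 0.569]
wrist_force: [0.4, -0.9, -0.6]
grip_width: 0.002
```

Run:
```python
from h import *
np.set_printoptions(precision=4,suppress=True)
s=monitor.state(); print(s["t"],s["tcp_pos"],s["grip_width"],s["wrist_force"]); print(rot(s))
im=save("wrist","w1")
for q in ["spindle_unit","gate","knob","slot3"]:
    r=tip_of(q,"wrist"); print(q,[(np.round(x["centre"],4),round(x["p"],2)) for x in r[:2]])
m=viewer.camera_model("wrist"); print(m["T"])
# yaw from tip detections, several tries
for c in ["scene","side"]:
    viewer.read_camera(c)
    for q in ["gate","slot3","knob"]:
        r=tip_of(q,c); print(c,q,[(np.round(x["centre"],4),round(x["p"],2)) for x in r[:1]])
im=cv2.imread("pics/side0.png")
# gearbox top rectangle overlay, yaw -17 and 0
a=cv2.resize(im[160:300,260:440],None,fx=4,fy=4,interpolation=cv2.INTER_CUBIC)
for yaw,col in [(-17,(0,0,255)),(0,(0,255,0))]:
    t=np.radians(yaw); c,s_=np.cos(t),np.sin(t)
    P=np.array([[.546+c*x-s_*y,-.279+s_*x+c*y,.088] for x,y in [(.066,.066),(.066,-.066),(-.066,-.066),(-.066,.066)]])
    p=((proj("side",P)-[260,160]+.5)*4).astype(int); cv2.polylines(a,[p],True,col,1)
cv2.imwrite("pics/s1.png",a)
```

```text
1.7333 [ 0.4684 -0.3521  0.4451] 0.0015364398770134824 [ 0.4015 -0.8899 -0.6166]
[[-0.2945  0.0003  0.9557]
 [-0.9557 -0.0003 -0.2945]
 [ 0.0002 -1.      0.0004]]
spindle_unit [(array([ 0.5418, -0.2799, -0.0029]), 0.66)]
gate [(array([ 0.5484, -0.275 ,  0.0882]), 0.78)]
knob [(array([ 0.5706, -0.2556,  0.1385]), 0.95)]
slot3 [(array([ 0.5617, -0.3019,  0.0841]), 0.95)]
[[-0.2878 -0.92   -0.2659  0.5345]
 [-0.9577  0.2767  0.079  -0.3748]
 [ 0.0009  0.2774 -0.9607  0.4134]
 [ 0.      0.      0.      1.    ]]
scene gate [(array([ 0.5437, -0.2819,  0.0896]), 0.7)]
scene slot3 [(array([ 0.5601, -0.3012,  0.0849]), 0.78)]
scene knob [(array([ 0.5693, -0.2553,  0.145 ]), 0.96)]
side gate [(array([ 0.5451, -0.2766,  0.0874]), 0.84)]
side slot3 [(array([ 0.5592, -0.302 ,  0.0859]), 0.59)]
side knob [(array([ 0.5752, -0.2567,  0.1428]), 0.84)]
```

View pics/s1.png

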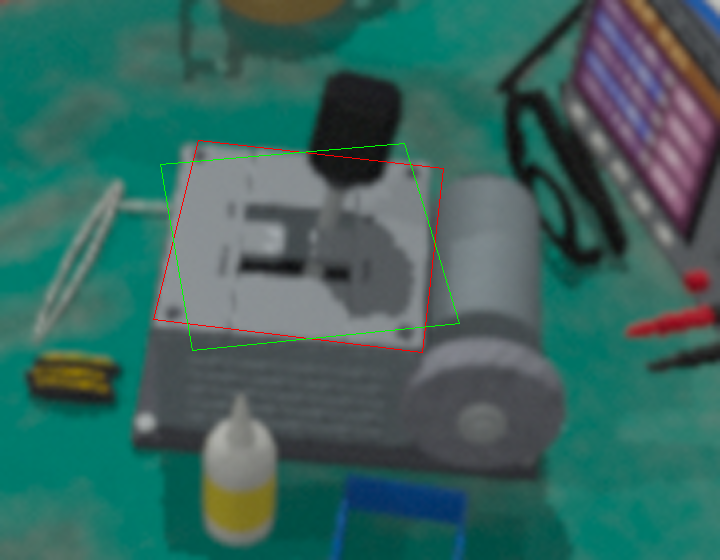

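View pics/w1.png

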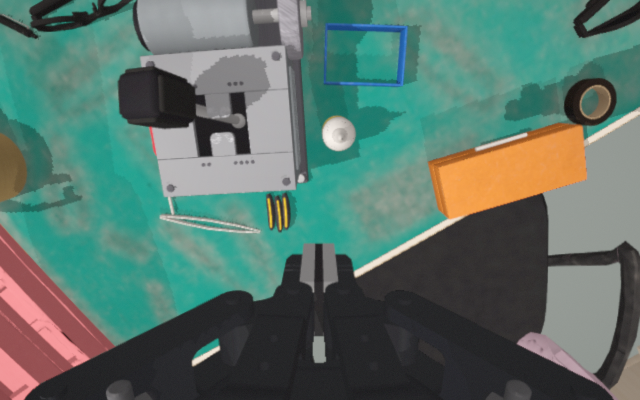

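The wrist view shows the gate plate with corners at about (283,45), (297,188) and (163,196). The knob is at (158,97), leaning left, and the stick is at about (237,120). In the side crop, the red box (yaw −17°) is close to the plate. I'll fit the unit's pose to these corners.

```bash
cat >> h.py <<'E'
def toU(p,o,yaw):
    c,s=np.cos(yaw),np.sin(yaw); d=np.asarray(p)[:2]-o; return np.array([c*d[0]+s*d[1],-s*d[0]+c*d[1]])
E
python3 - <<'E'
from h import *
from scipy.optimize import least_squares
np.set_printoptions(precision=4,suppress=True)
h=.066; C=np.array([[h,-h],[-h,-h],[-h,h]])
obs={"wrist":np.array([[283,45],[297,188],[163,196.]]),"side":np.array([[415,352],[155,320],[183,150.]])/4+[260,160]}
def P(v):
    c,s=np.cos(v[2]),np.sin(v[2]); return np.c_[v[0]+c*C[:,0]-s*C[:,1],v[1]+s*C[:,0]+c*C[:,1],np.full(3,.088)]
for cs in (["wrist"],["side"],["wrist","side"]):
    r=least_squares(lambda v:np.concatenate([(proj(c,P(v))-obs[c]).ravel() for c in cs]),[.546,-.279,-.28])
    print(cs,r.x,np.degrees(r.x[2]),r.fun)
o=np.array([.5455,-.2785])
for y in (-.26,-.3): print(y,"knob",toU([.5723,-.2558],o,y),"slot3",toU([.5604,-.3019],o,y))
s=monitor.state(); print(s["t"],s["tcp_pos"],s["tcp_rot"],toU(s["tcp_pos"],o,-.28))
E
```

```text
['wrist'] [ 0.5411 -0.2813 -0.2311] -13.241355907741594 [ 0.8938 -1.6551 -1.1744  0.864   0.1829  1.15  ]
['side'] [ 0.5425 -0.2807 -0.257 ] -14.72576042444992 [ 1.1352 -0.3095 -1.5465  1.4139  0.4498 -1.5255]
['wrist', 'side'] [ 0.5413 -0.2813 -0.2346] -13.444099432394523 [ 1.0575 -1.6253 -1.5055  0.9178 -0.2152  0.749   1.3846 -0.5268 -1.4733
  2.3231 -0.8378 -0.8833]
-0.26 knob [0.0201 0.0288] slot3 [ 0.0204 -0.0188]
-0.3 knob [0.0189 0.0296] slot3 [ 0.0211 -0.018 ]
2.3833 [ 0.4668 -0.3542  0.4447] [ 0.4213 -0.4214  0.5679 -0.5678] [-0.0547 -0.0945]
```

Call:
play_rows(plan=[{"xyz":[-0.026,0,0.027],"spin":-0.5,"hand":1},{"xyz":[-0.052,0,0.054],"spin":-1,"hand":1},{"xyz":[-0.078,0,0.081],"spin":-1.5,"hand":1},{"xyz":[-0.104,0,0.108],"spin":-2,"hand":1},{"xyz":[-0.128,0,0.135],"spin":-2.5,"hand":1}])

```text
t: 2.8
tcp_pos: [0.6349, -0.2689, 0.4447]
tcp_rot: [0.434, -0.434, 0.558, -0.558]
wrist_force: [0.8, -0.6, 0.0]
grip_width: -0.0
```

Call:
play_rows(plan=[{"xyz":[0,0.02,0],"spin":0,"hand":1},{"xyz":[0,0.05,0],"spin":0,"hand":1},{"xyz":[0,0.08,0],"spin":0,"hand":1},{"xyz":[0,0.11,0],"spin":0,"hand":1},{"xyz":[0,0.14,0],"spin":0,"hand":1}])

```text
t: 3.22
tcp_pos: [0.6333, -0.2703, 0.3033]
tcp_rot: [-0.434, 0.434, -0.558, 0.558]
wrist_force: [0.2, 0.6, 0.3]
grip_width: 0.0
```

```bash
cat >> h.py <<'E'
O=np.array([.5435,-.2798]); YAW=-.255
def where():
    s=monitor.state(); Rm=rot(s); print("t",round(s["t"],2),"tcpU",np.round(toU(s["tcp_pos"],O,YAW),4),"tipz",round(s["tcp_pos"][2]-.1734,4),"yaw",round(np.degrees(np.arctan2(Rm[1,2],Rm[0,2])),2))
    c,sn=np.cos(YAW),np.sin(YAW); f=s["wrist_force"]; print(" F unit axes",np.round([c*f[0]+sn*f[1],-sn*f[0]+c*f[1],f[2]],2))
def knob(cams=("scene","side","wrist"),n=2):
    for c in cams:
        for i in range(n):
            viewer.read_camera(c)
            r=tip_of("knob",c)
            if r: k=np.array(r[0]["centre"]); print(" knob",c,np.round(toU(k,O,YAW),4),round(k[2],3),round(r[0]["p"],2))
E
python3 - <<'E'
from h import *
where(); knob(n=1); im=save("side","s2"); im2=viewer.read_camera("scene")
a=cv2.resize(im[150:300,260:440],None,fx=3,fy=3); b=cv2.resize(im2[150:300,250:400],None,fx=3,fy=3)
cv2.imwrite("pics/c2.png",np.vstack([np.hstack([a[:450,:400],b[:450,:400]])])[:,:,::-1])
E
```

```text
t 3.22 tcpU [0.0845 0.0318] tipz 0.1299 yaw -14.31
 F unit axes [0.05 0.6  0.3 ]
 knob scene [0.0217 0.0319] 0.14 0.96
 knob side [0.0236 0.0322] 0.145 0.97
```

View pics/c2.png

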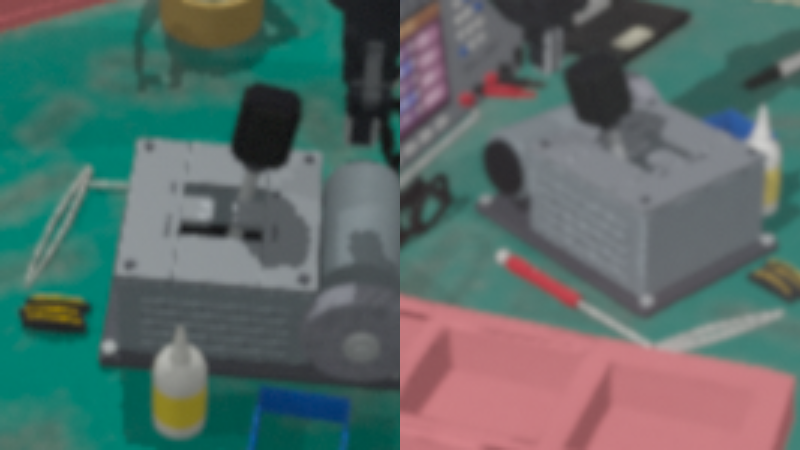

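The fingertips (crop, about (370,110) on the left) stand ahead of the knob, clear of it. The knob is at unit (0.022, 0.032), as expected. I'll pull it back gently.

Call:
play_rows(plan=[{"xyz":[0,0,-0.01],"spin":0,"hand":1},{"xyz":[0,0,-0.02],"spin":0,"hand":1},{"xyz":[0,0,-0.027],"spin":0,"hand":1},{"xyz":[0,0,-0.033],"spin":0,"hand":1},{"xyz":[0,0,-0.039],"spin":0,"hand":1}])

```text
t: 4.03
tcp_pos: [0.5967, -0.2606, 0.3067]
tcp_rot: [-0.435, 0.433, -0.557, 0.56]
wrist_force: [3.5, 0.5, 2.9]
grip_width: 0.001
```

```bash
python3 -c "
from h import *
where(); knob(('scene','side'),2)"
```

```text
t 4.03 tcpU [0.0467 0.032 ] tipz 0.1333 yaw -14.28
 F unit axes [3.22 1.37 2.92]
 knob scene [0.0114 0.0316] 0.146 0.74
 knob scene [0.0126 0.0345] 0.141 0.86
 knob side [0.0129 0.0313] 0.144 0.7
 knob side [0.012  0.0317] 0.144 0.57
```

Call:
play_rows(plan=[{"xyz":[0,0.001,-0.003],"spin":0,"hand":1},{"xyz":[0,0.002,-0.006],"spin":0,"hand":1},{"xyz":[0,0.003,-0.009],"spin":0,"hand":1},{"xyz":[0,0.003,-0.012],"spin":0,"hand":1},{"xyz":[0,0.003,-0.0135],"spin":0,"hand":1}])

```text
t: 4.85
tcp_pos: [0.5819, -0.257, 0.3014]
tcp_rot: [0.434, -0.434, 0.559, -0.558]
wrist_force: [3.0, -0.2, 2.2]
grip_width: 0.001
```

```bash
python3 -c "
from h import *
where(); knob(('scene','side'),3)"
```

```text
t 4.85 tcpU [0.0314 0.0318] tipz 0.128 yaw -14.3
 F unit axes [2.91 0.53 2.25]
 knob scene [-0.0012  0.0293] 0.145 0.87
 knob scene [-0.0029  0.0343] 0.144 0.72
 knob side [0.0032 0.0297] 0.145 0.79
 knob side [0.0021 0.032 ] 0.144 0.91
 knob side [0.0008 0.0314] 0.144 0.61
```

Fore is now about 0 (knob x within 3 mm by both cameras). Next I go round the front to the left side of the knob.

Call:
play_rows(plan=[{"xyz":[0,0,0.03],"spin":0,"hand":1},{"xyz":[0,0,0.046],"spin":0,"hand":1},{"xyz":[-0.036,0,0.046],"spin":0,"hand":1},{"xyz":[-0.073,0,0.046],"spin":0,"hand":1},{"xyz":[-0.075,0,0.015],"spin":0,"hand":1}])

```text
t: 5.87
tcp_pos: [0.6212, -0.1796, 0.3017]
tcp_rot: [0.44, -0.433, 0.556, -0.556]
wrist_force: [1.0, 2.0, 1.0]
grip_width: -0.003
```

Call:
play_rows(plan=[{"xyz":[0,0,-0.03],"spin":0,"hand":1},{"xyz":[0,0,-0.046],"spin":0,"hand":1},{"xyz":[0.01,0,-0.046],"spin":0,"hand":1},{"xyz":[0.018,0,-0.046],"spin":0,"hand":1},{"xyz":[0.022,0,-0.046],"spin":0,"hand":1}])

```text
t: 6.28
tcp_pos: [0.5657, -0.2003, 0.3019]
tcp_rot: [-0.433, 0.434, -0.558, 0.559]
wrist_force: [0.6, -0.4, 0.1]
grip_width: 0.001
```

```bash
python3 -c "
from h import *
where(); knob(('scene','side','wrist'),2)"
```

```text
t 6.28 tcpU [0.0014 0.0825] tipz 0.1285 yaw -14.4
 F unit axes [ 0.67 -0.27  0.13]
 knob scene [-0.0036  0.0327] 0.145 0.59
 knob scene [-0.0003  0.0312] 0.143 0.67
 knob side [-0.0009  0.0285] 0.144 0.94
 knob side [0.0017 0.0329] 0.147 0.74
 knob wrist [-0.0014  0.0295] 0.139 0.89
```

Call:
play_rows(plan=[{"xyz":[0.006,0,-0.001],"spin":0,"hand":1},{"xyz":[0.012,0,-0.001],"spin":0,"hand":1},{"xyz":[0.018,0,-0.001],"spin":0,"hand":1},{"xyz":[0.024,0,-0.001],"spin":0,"hand":1},{"xyz":[0.03,0,-0.001],"spin":0,"hand":1}])

```text
t: 7.3
tcp_pos: [0.5576, -0.2269, 0.3022]
tcp_rot: [-0.435, 0.434, -0.558, 0.558]
wrist_force: [2.3, 4.1, 5.7]
grip_width: -0.001
```

```bash
python3 -c "
from h import *
where(); knob(('scene','side'),2)"
```

```text
t 7.3 tcpU [0.0003 0.0547] tipz 0.1288 yaw -14.27
 F unit axes [1.16 4.57 5.73]
 knob scene [-0.003   0.0187] 0.145 0.94
 knob scene [-0.0033  0.0174] 0.148 0.57
 knob side [0.001  0.0135] 0.146 0.95
 knob side [0.0039 0.0188] 0.15 0.73
```

Call:
play_rows(plan=[{"xyz":[0.006,0,0],"spin":0,"hand":1},{"xyz":[0.012,0,0],"spin":0,"hand":1},{"xyz":[0.018,0,0],"spin":0,"hand":1},{"xyz":[0.024,0,0],"spin":0,"hand":1},{"xyz":[0.03,0,0],"spin":0,"hand":1}])

```text
t: 8.12
tcp_pos: [0.5519, -0.2559, 0.305]
tcp_rot: [-0.436, 0.433, -0.556, 0.56]
wrist_force: [0.4, 5.1, 17.7]
grip_width: -0.004
```

```bash
python3 -c "
from h import *
where(); knob(('scene','side'),2)"
```

```text
t 8.12 tcpU [0.0021 0.0252] tipz 0.1316 yaw -14.23
 F unit axes [-0.93  5.06 17.7 ]
 knob scene [-0.0032 -0.0076] 0.149 0.72
 knob scene [-0.0004 -0.0099] 0.147 0.77
 knob side [ 0.0011 -0.0102] 0.148 0.83
 knob side [ 0.0012 -0.0091] 0.147 0.8
```

The vertical force is rubber friction: the left face rises as the lever tilts right. I'll ease upward while continuing.

Call:
play_rows(plan=[{"xyz":[0.003,-0.004,0],"spin":0,"hand":1},{"xyz":[0.006,-0.006,0],"spin":0,"hand":1},{"xyz":[0.009,-0.007,0],"spin":0,"hand":1},{"xyz":[0.012,-0.007,0],"spin":0,"hand":1},{"xyz":[0.015,-0.007,0],"spin":0,"hand":1}])

```text
t: 8.93
tcp_pos: [0.5459, -0.2709, 0.3083]
tcp_rot: [0.434, -0.434, 0.558, -0.558]
wrist_force: [1.6, 2.2, 0.3]
grip_width: -0.005
```

```bash
python3 -c "
from h import *
where(); knob(('scene','side'),2)"
```

```text
t 8.93 tcpU [0.0001 0.0092] tipz 0.1349 yaw -14.3
 F unit axes [1.02 2.5  0.31]
 knob scene [-0.0004 -0.0245] 0.146 0.66
 knob scene [ 0.0012 -0.0275] 0.145 0.91
 knob side [ 0.006  -0.0249] 0.144 0.72
 knob side [ 0.004  -0.0256] 0.147 0.58
```

Call:
play_rows(plan=[{"xyz":[0.002,-0.001,0],"spin":0,"hand":1},{"xyz":[0.004,-0.001,0],"spin":0,"hand":1},{"xyz":[0.006,-0.002,0],"spin":0,"hand":1},{"xyz":[0.007,-0.002,0],"spin":0,"hand":1},{"xyz":[0.008,-0.002,0],"spin":0,"hand":1}])

```text
t: 9.75
tcp_pos: [0.5441, -0.2783, 0.3106]
tcp_rot: [0.434, -0.434, 0.558, -0.558]
wrist_force: [0.5, 2.1, -1.3]
grip_width: -0.002
```

```bash
python3 -c "
from h import *
where(); knob(('scene','side'),2)"
```

```text
t 9.75 tcpU [0.0002 0.0016] tipz 0.1372 yaw -14.29
 F unit axes [-0.01  2.17 -1.27]
 knob scene [ 0.     -0.0314] 0.146 0.84
 knob scene [ 0.0009 -0.0298] 0.143 0.81
 knob side [ 0.0029 -0.032 ] 0.144 0.78
 knob side [ 0.0033 -0.0337] 0.143 0.84
```

Call:
play_rows(plan=[{"xyz":[0.002,0,0],"spin":0,"hand":1},{"xyz":[0.003,0,0],"spin":0,"hand":1},{"xyz":[-0.025,0,0],"spin":0,"hand":1},{"xyz":[-0.05,0,0],"spin":0,"hand":1},{"xyz":[-0.052,0,-0.03],"spin":0,"hand":1}])

```text
t: 10.57
tcp_pos: [0.5331, -0.2161, 0.3114]
tcp_rot: [-0.438, 0.433, -0.556, 0.558]
wrist_force: [0.0, 1.2, 1.6]
grip_width: -0.003
```

Call:
play_rows(plan=[{"xyz":[0,0,-0.038],"spin":0,"hand":1},{"xyz":[0.028,0,-0.04],"spin":0,"hand":1},{"xyz":[0.056,0,-0.04],"spin":0,"hand":1},{"xyz":[0.085,0,-0.04],"spin":0,"hand":1},{"xyz":[0.085,0,-0.03],"spin":0,"hand":1}])

```text
t: 10.98
tcp_pos: [0.4739, -0.3024, 0.3111]
tcp_rot: [-0.43, 0.433, -0.559, 0.561]
wrist_force: [0.1, -1.1, -0.3]
grip_width: 0.002
```

Run:
```python
from h import *
where(); knob(('scene','side','wrist'),2)
a=save("side","s3")[150:300,260:440]; b=viewer.read_camera("wrist")
a=cv2.resize(a,(480,400)); cv2.imwrite("pics/c3.png",np.hstack([a,b[:,:320]])[:,:,::-1])
```

```text
t 10.98 tcpU [-0.0616 -0.0394] tipz 0.1377 yaw -14.82
 F unit axes [ 0.35 -1.01 -0.3 ]
 knob scene [-0.0028 -0.0338] 0.144 0.73
 knob scene [-0.0028 -0.0337] 0.145 0.9
 knob side [ 0.0052 -0.0391] 0.146 0.65
 knob side [ 0.0032 -0.0343] 0.146 0.94
 knob wrist [-0.0007 -0.0369] 0.142 0.95
 knob wrist [ 0.0017 -0.0339] 0.142 0.76
```

View pics/c3.png

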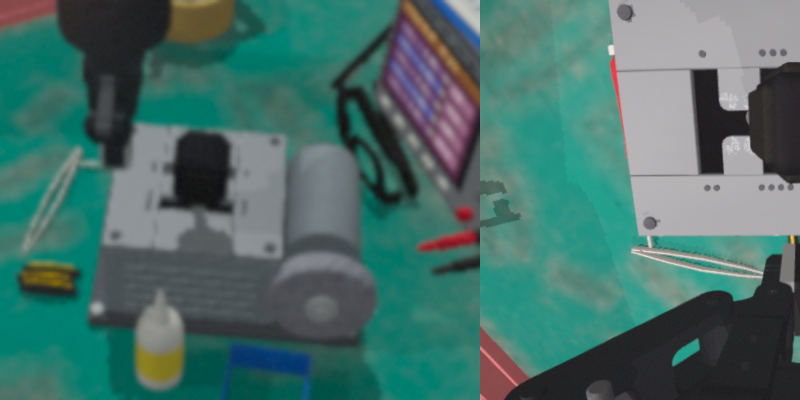

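The side view shows the knob upright fore-and-aft and leaning right at crop (205,165). The fingers are behind it at (112,150), nothing loose has moved, and the stick is in the right column. Now I push it forward.

Call:
play_rows(plan=[{"xyz":[0,0.005,0.015],"spin":0,"hand":1},{"xyz":[0,0.005,0.025],"spin":0,"hand":1},{"xyz":[0,0.004,0.032],"spin":0,"hand":1},{"xyz":[0,0.003,0.039],"spin":0,"hand":1},{"xyz":[0,0.002,0.045],"spin":0,"hand":1}])

```text
t: 12.1
tcp_pos: [0.5209, -0.3065, 0.3079]
tcp_rot: [0.433, -0.435, 0.559, -0.557]
wrist_force: [-3.8, 0.7, -1.7]
grip_width: 0.002
```

```bash
python3 -c "
from h import *
where(); knob(('scene','side'),2)"
```

```text
t 12.1 tcpU [-0.0151 -0.0315] tipz 0.1345 yaw -14.31
 F unit axes [-3.84 -0.25 -1.69]
 knob scene [ 0.0108 -0.0343] 0.141 0.68
 knob scene [ 0.0127 -0.0334] 0.144 0.66
 knob side [ 0.0163 -0.0351] 0.146 0.94
 knob side [ 0.0175 -0.033 ] 0.143 0.6
```

Call:
play_rows(plan=[{"xyz":[0,-0.001,0.004],"spin":0,"hand":1},{"xyz":[0,-0.002,0.008],"spin":0,"hand":1},{"xyz":[0,-0.003,0.012],"spin":0,"hand":1},{"xyz":[0,-0.004,0.015],"spin":0,"hand":1},{"xyz":[0,-0.004,0.017],"spin":0,"hand":1}])

```text
t: 12.92
tcp_pos: [0.5386, -0.3109, 0.3129]
tcp_rot: [-0.434, 0.434, -0.558, 0.559]
wrist_force: [-1.1, 0.3, -1.2]
grip_width: -0.0
```

```bash
python3 -c "
from h import *
where(); knob(('scene','side'),2)"
```

```text
t 12.92 tcpU [ 0.0031 -0.0314] tipz 0.1395 yaw -14.29
 F unit axes [-1.14 -0.03 -1.16]
 knob scene [ 0.0306 -0.0311] 0.136 0.78
 knob scene [ 0.0301 -0.029 ] 0.14 0.57
 knob side [ 0.0351 -0.0347] 0.14 0.87
 knob side [ 0.0328 -0.0344] 0.14 0.96
```

Call:
play_rows(plan=[{"xyz":[0,0,0.001],"spin":0,"hand":1},{"xyz":[0,-0.001,0.002],"spin":0,"hand":1},{"xyz":[0,-0.001,0.003],"spin":0,"hand":1},{"xyz":[0,-0.001,0.004],"spin":0,"hand":1},{"xyz":[0,-0.001,0.005],"spin":0,"hand":1}])

```text
t: 13.73
tcp_pos: [0.5427, -0.312, 0.3135]
tcp_rot: [0.434, -0.434, 0.559, -0.558]
wrist_force: [-2.4, -0.1, -0.7]
grip_width: 0.001
```

```bash
python3 -c "
from h import *
where(); knob(('scene','side'),2); where()"
```

```text
t 13.73 tcpU [ 0.0074 -0.0313] tipz 0.1401 yaw -14.29
 F unit axes [-2.25 -0.71 -0.65]
 knob scene [ 0.0318 -0.0326] 0.142 0.79
 knob scene [ 0.0327 -0.0331] 0.138 0.64
 knob side [ 0.0411 -0.0358] 0.138 0.61
 knob side [ 0.0379 -0.0329] 0.138 0.81
t 14.13 tcpU [ 0.0075 -0.0313] tipz 0.1403 yaw -14.29
 F unit axes [-1.36 -0.2  -0.9 ]
```

Nearly home, but the stop isn't felt yet. I'll creep on while watching the force.

Call:
play_rows(plan=[{"xyz":[0,0,0.001],"spin":0,"hand":1},{"xyz":[0,0,0.002],"spin":0,"hand":1},{"xyz":[0,0,0.003],"spin":0,"hand":1},{"xyz":[0,0,0.004],"spin":0,"hand":1},{"xyz":[0,0,0.004],"spin":0,"hand":1}])

```text
t: 14.55
tcp_pos: [0.5457, -0.3128, 0.3132]
tcp_rot: [0.433, -0.435, 0.56, -0.557]
wrist_force: [-6.3, 2.2, 2.4]
grip_width: -0.002
```

```bash
python3 -c "
from h import *
where(); knob(('scene','side'),2); where()"
```

```text
t 14.55 tcpU [ 0.0104 -0.0314] tipz 0.1398 yaw -14.3
 F unit axes [-6.69  0.5   2.39]
 knob scene [ 0.0339 -0.0342] 0.139 0.68
 knob scene [ 0.0304 -0.0319] 0.14 0.89
 knob side [ 0.0407 -0.0322] 0.14 0.94
 knob side [ 0.0385 -0.0328] 0.136 0.65
t 14.95 tcpU [ 0.0104 -0.0314] tipz 0.1399 yaw -14.31
 F unit axes [-6.71  0.2   2.06]
```

Call:
play_rows(plan=[{"xyz":[0,0,0.001],"spin":0,"hand":1},{"xyz":[0,0,0.002],"spin":0,"hand":1},{"xyz":[0,0,0.003],"spin":0,"hand":1},{"xyz":[0,0,0.003],"spin":0,"hand":1},{"xyz":[0,0,0.003],"spin":0,"hand":1}])

```text
t: 15.37
tcp_pos: [0.5472, -0.3133, 0.3131]
tcp_rot: [0.432, -0.435, 0.561, -0.556]
wrist_force: [-12.1, 4.7, 6.8]
grip_width: 0.001
```

```bash
python3 -c "
from h import *
where()"
```

```text
t 15.37 tcpU [ 0.012  -0.0315] tipz 0.1397 yaw -14.33
 F unit axes [-12.88   1.53   6.82]
```

The stop is felt: 13 N, and the tool yields only about half of the command. I'll retreat straight back, then look.

Call:
play_rows(plan=[{"xyz":[0,0,-0.01],"spin":0,"hand":1},{"xyz":[0,0,-0.03],"spin":0,"hand":1},{"xyz":[0,0,-0.05],"spin":0,"hand":1},{"xyz":[0,0,-0.075],"spin":0,"hand":1},{"xyz":[0,-0.025,-0.09],"spin":0,"hand":1}])

```text
t: 15.78
tcp_pos: [0.4596, -0.2905, 0.3354]
tcp_rot: [0.433, -0.435, 0.561, -0.556]
wrist_force: [-0.7, 0.3, 0.8]
grip_width: 0.003
```

Call:
play_rows(plan=[{"xyz":[0,-0.03,0],"spin":0,"hand":1},{"xyz":[0,-0.06,0],"spin":0,"hand":1},{"xyz":[0,-0.09,0],"spin":0,"hand":1},{"xyz":[0,-0.1,0],"spin":0,"hand":1},{"xyz":[0,-0.1,0],"spin":0,"hand":1}])

```text
t: 16.2
tcp_pos: [0.4637, -0.2921, 0.4423]
tcp_rot: [-0.435, 0.433, -0.556, 0.561]
wrist_force: [0.7, -0.4, -0.0]
grip_width: 0.002
```

Run:
```python
from h import *
where(); knob(('scene','side','wrist'),2)
for c in ("scene","side"):
    for q in ["glue_bottle","specs_2","parts_bin","module_04","tweezers"]:
        r=tip_of(q,c); print(c,q,[(np.round(x["centre"],3),round(x["p"],2)) for x in r[:1]])
a=save("side","s4")[150:300,260:440]; b=viewer.read_camera("wrist")
a=cv2.resize(a,(480,400)); cv2.imwrite("pics/c4.png",np.hstack([a,b[:,130:450]])[:,:,::-1])
```

```text
t 16.2 tcpU [-0.0741 -0.032 ] tipz 0.2689 yaw -14.29
 F unit axes [ 0.81 -0.25 -0.01]
 knob scene [ 0.0373 -0.0326] 0.14 0.85
 knob scene [ 0.0361 -0.0334] 0.142 0.75
 knob side [ 0.0388 -0.035 ] 0.137 0.56
 knob side [ 0.0392 -0.034 ] 0.137 0.89
 knob wrist [ 0.0359 -0.0328] 0.134 0.77
 knob wrist [ 0.0363 -0.0348] 0.136 0.86
scene glue_bottle [(array([ 0.497, -0.382,  0.   ]), 0.74)]
scene specs_2 [(array([ 0.719, -0.168,  0.001]), 0.61)]
scene parts_bin [(array([ 0.565, -0.433,  0.001]), 0.55)]
scene module_04 [(array([ 0.422, -0.284,  0.004]), 0.52)]
scene tweezers [(array([ 0.568, -0.318,  0.138]), 0.68)]
side glue_bottle [(array([ 0.498, -0.385, -0.001]), 0.68)]
side specs_2 [(array([ 0.719, -0.166, -0.003]), 0.85)]
side parts_bin [(array([ 0.571, -0.433,  0.   ]), 0.93)]
side module_04 [(array([ 0.421, -0.285,  0.   ]), 0.74)]
side tweezers [(array([ 0.436, -0.194, -0.004]), 0.69)]
```

View pics/c4.png

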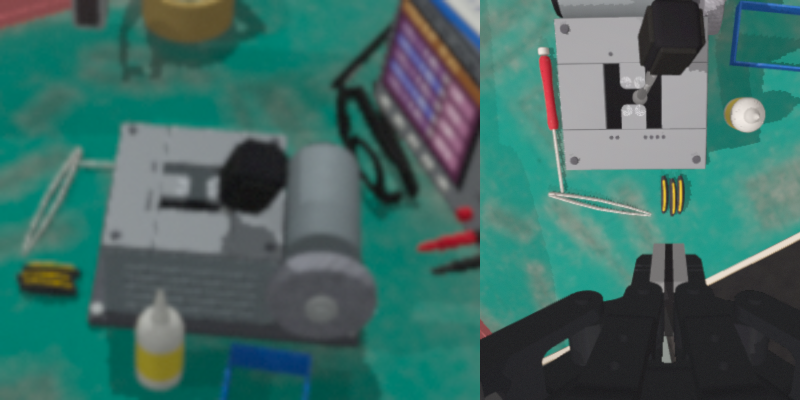

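All three cameras put the knob at (0.037, −0.034) in the unit frame: fore about 0.28, across about 0.25. The picture shows the stick front right, the rear right slot empty, and the loose things in place.

```bash
python3 -c "
from h import *
print(robot.sign_off()); print(monitor.state()['t'])"
```

```text
the job is handed in; nothing more can be done
None
the job is handed in; nothing more can be done
```

The lever is in third and the job is handed in; sign-off gives no verdict, so the result rests on my own checks. With closed fingertips I pulled the knob back to the cross-passage, pushed it across to the right column, then forward until the stop pushed back with about 13 N.

**Last checks** (at 16.2 s, after backing the hand clear):
- **Lever position:** all three cameras put the knob about 37 mm ahead and 34 mm right of the gate centre. That is fore tilt about 0.28 rad and across tilt about 0.25 rad.
- **Fourth slot:** the measured knob positions in the right-hand column never showed it heading back towards fourth.
- **Forces:** the highest wrist force I read was about 18 N. It was vertical friction while crossing, and I eased it by lifting the hand slightly.
- **Loose things:** the glue bottle, spectacles and parts bin were re-measured within about 5 mm of their first readings. The temples, tweezers and screwdriver had no usable first reading, so for those I only have the pictures, where they look unmoved.

**Disagreements:**
- One "tweezers" detection in the scene camera landed on the knob. The side camera and the picture show the tweezers on the table.
- With the fingers against the knob, the scene camera placed it 5–8 mm behind the side camera's reading. They agreed within 3 mm once the hand was clear.
- The first estimates of the unit's yaw ranged from −13° to −17°. I used −14.6°, and the lever followed it well.

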